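Lock the paper-roll holder with its pin

TASK

On the framing table, lock the shaft of the paper-roll holder so the roll cannot turn: turn the shaft by its crank handle until the crank arm is level, so that the shaft's cross-hole stands under the hole in the holder's top plate. Then take the long steel pin from the wooden tool block, push it down through the plate and the shaft until its flange rests flat on the plate, and let go.

Things in the scene. Friction and masses are not known exactly. Their poses are not given: they have to be found in the camera images.
- shaft (a joint): Angle of the holder's shaft with roll and crank, rad. 0 = crank arm level on the robot's side, cross-hole upright under the plate's hole; positive = arm raised. Stops at -0.5 and 1.35. Friction holds it where it is left; 3 N at the handle turns it. The cross-hole is 26 mm square through a steel hub of 60 mm diameter: 10 degrees of error still lets the pin in.
- crank_handle (a point): Middle of the dark wooden crank handle: bar 18 mm thick, 80 mm long, parallel to the shaft, 100 mm out from its axis. Pinch it from above, a finger before and behind. The frame turns with the crank: y along the bar (level, towards the paper roll), -x out along the arm. At angle q it is 100*sin(q) mm above the axis, 100*cos(q) mm from it on the -x side of lock_hole.
- lock_hole (a point): Centre of the 29 mm round hole, at the upper face of the holder's level aluminium plate (80 x 100 x 8 mm, top 121 mm above the table). z up, y along the shaft towards the paper roll, -x the side the crank arm points to. The shaft axis runs along y, 41 mm below; the crank handle's middle is 115 mm away along -y. Fixed to the table.
- pin_grip (a point): Middle of the long pin's dark round grip, 24 mm thick, 50 mm high, 116 mm above the table. Flange 44 mm wide, 6 thick, underside 31 mm below this point; then shank 14 x 80 mm, tapered tip. Loose, 150 g, upright 45 mm deep in a fixed wooden block with 3 holes 75 mm apart along x, beside a pin with a shorter shank and a wood-handled burnisher. Grasp from above, closing along y.
Mind the look-alikes: they are no part of the job. Leave any yellow look-alike of the part that bears pin_grip alone.

How it is judged:
At the end, for the whole second after the job is handed in: The long pin is through the plate and the shaft's cross-hole, upright to 10 degrees, its grip within 15 mm of the hole's centre sideways and its flange within 6 mm of resting on the plate; the shaft is at rest within 0.3 rad of level (horizontal distance between pin_grip and lock_hole below 0.015 m and z of pin_grip in the frame of lock_hole below 0.037 m and angle between pin_grip's own z axis and vertical below 0.17 rad and value of joint shaft between -0.3 and 0.3 rad and velocity of joint shaft between -0.1 and 0.1 rad/s); the robot touches nothing.
It also fails if it takes over 58 s, if anything falls off the work surface, if the arm or the gripper's body presses on something with over 40 N, if the wrist force passes 120 N, or if a joint passes its speed limit or range.

ROBOT

A 6-joint arm with a two-finger parallel gripper is mounted at the origin on the work surface. World frame = base frame: x ahead of the robot, y to its left, z up, the work surface at z = 0. Lengths are in m, angles in rad, forces in N, time in s.
With the tool pointing down it reaches from about 0.3 to 0.825 m from the base axis. Payload 5.4 kg.
Tool frame: the origin (TCP) lies at the very end of the fingers, on their centre line; the grasp point (between the pads) lies 19 mm behind it; z points along the fingers, x is the direction in which the jaws open and shut, and the axes are right-handed (so a half turn about z gives the same grasp; the last joint's range is limited). The gripper opens to 92 mm and grips with 3 to 60 N. Pads are 20 mm wide; open, the fingers measure 128 mm over their backs; the gripper's body (75 mm by 189 mm) begins 69 mm behind the grasp point.
Start: joints at [-1.55, 0.158, 1.597, -0, 1.386, -0.21], TCP at [0.132, -0.56, 0.215] pointing down, gripper open.
Joint ranges: [-2.91, 2.91], [-0.94, 2.29], [0.18, 2.7], [-1.29, 4.43], [0.17, 2.64], [-3, 3]. Speed limits (rad/s): [2.57, 2.57, 3.14, 3.14, 3.14, 3.14].

INTERFACE

Orientations are given as a rotation vector (axis times angle).
In Python, from workcell import bot gives the robot as it stands. Calls block until the motion is done:
- bot.goto(position, orientation): joint-space move of the TCP to a pose.
- bot.line_to(position, rot=None, max_speed=0.15): straight line of the TCP; rot=None keeps the orientation; max_speed is the mean speed in m/s.
- bot.set_joints(angles): joint-space move.
- bot.set_gripper(opening, newtons=None): opening from 0.0 (shut) to 1.0 (fully open); newtons is the grip in N (None keeps the last); returns when the fingers have stopped.
- bot.hold(seconds).
- bot.inverse_kinematics(position, orientation): joint angles nearest the present ones, or None.
- bot.read_camera(name): name is "scene" or "top"; returns a dict with "pixels" (420x560x3 uint8, blue, green, red), "fx", "fy", "cx", "cy" (pixels), "R" (3x3) and "t" (3): a world point X has camera coordinates R X + t. Camera axes: x right, y down, z forward; pixel columns grow to the right and rows downward; lengths in m; the calibration is good to about 2 mm. A picture is of the moment at which its call begins. There is no depth.
A pose or a line that the arm cannot do raises bot.MotionError and nothing moves.
- bot.job_done(): hands the job in, once; it reports no verdict.
Readings, each from a call of its own:
- bot.current_clock(): time.
- bot.current_joints(): joint angles.
- bot.current_joint_vel(): joint speeds.
- bot.current_effort(): joint torques, N m.
- bot.current_ee_pos(): TCP position.
- bot.current_tool_rot(): TCP orientation.
- bot.current_contact_force(): force on the tool from outside, world axes, zero at the start.
- bot.current_ft_torque(): the same for the moment, N m.
- bot.current_opening(): opening from 0.0 (shut) to 1.0 (fully open).
Only numpy, scipy, OpenCV 4.12 (cv2) and the standard library are available. Lean on these libraries where they do the work, as an engineer would, in place of code of your own. Each camera call takes 0.05 s, during which the arm holds its last target. There are 200 camera calls.

## Working session

There is one attempt and no reset: what is moved stays moved. The work goes in short steps, each a Python script; the robot and the scene stay as the last script left them, time stands still between calls to the robot, and variables do not carry over. Pictures are saved under pics/ and viewed, about 8 in all and at most 12, crops included, and the job is handed in when it is done.

```bash
mkdir -p pics
python3 - <<'E'
from workcell import bot
import cv2,pickle
d={}
for n in("scene","top"):
    c=bot.read_camera(n);d[n]=c;cv2.imwrite(f"pics/{n}0.png",cv2.resize(c["pixels"],(800,600),interpolation=cv2.INTER_CUBIC))
    print(n,c["fx"],c["fy"],c["cx"],c["cy"],c["R"],c["t"])
pickle.dump(d,open("cams.pkl","wb"))
print(bot.current_tool_rot(),bot.current_clock())
E
```

```text
scene 480.1969033542363 480.1969033542363 281.8148884979164 211.65969668789788 [[-0.85149843  0.52432204  0.00606808]
 [ 0.42610358  0.69864341 -0.57474613]
 [-0.30559148 -0.4868098  -0.81830927]] [ 0.44968531 -0.10449773  1.14149191]
top 424.64464877644 424.64464877644 282.5960163830244 207.03223482303525 [[-0.01118996 -0.99993246 -0.00314116]
 [-0.99910221  0.01130892 -0.04082741]
 [ 0.04086018  0.00268148 -0.99916128]] [-0.07554754  0.50339033  0.73093633]
[-2.46142164e+00  1.95009872e+00  1.65154918e-03] 0.1
```

View pics/scene0.png

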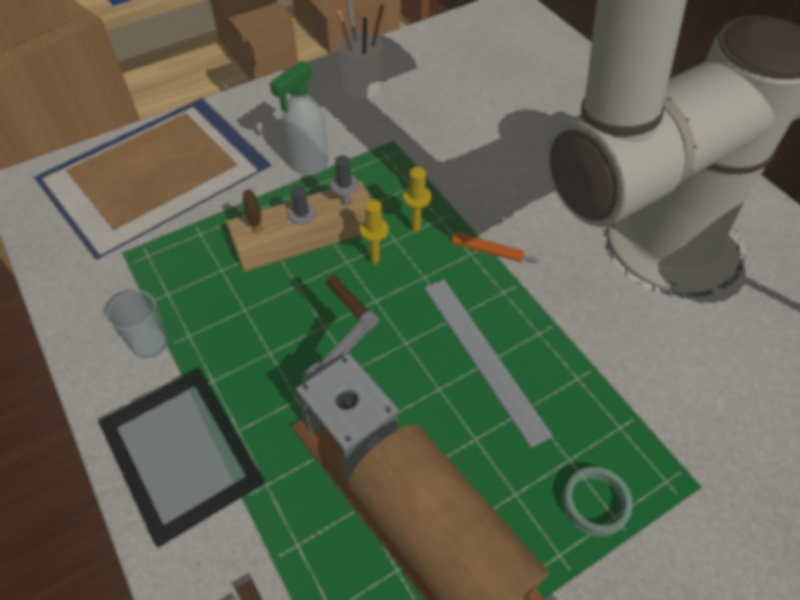

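View pics/top0.png

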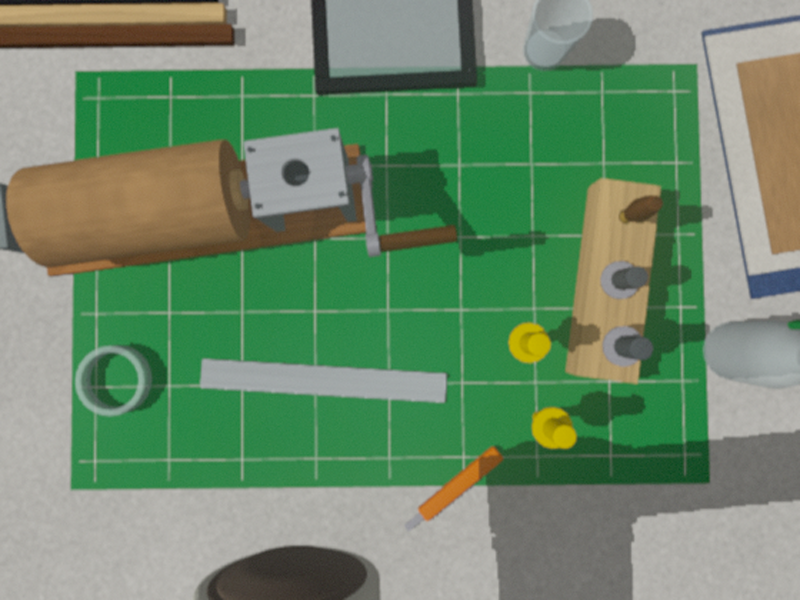

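```bash
cat > h.py <<'E'
import numpy as np,pickle
from scipy.optimize import least_squares
C=pickle.load(open("cams.pkl","rb"))
def proj(c,X):
    p=c["R"]@X+c["t"];return np.array([c["fx"]*p[0]/p[2]+c["cx"],c["fy"]*p[1]/p[2]+c["cy"]])/0.7
def tri(s,t):
    f=lambda X:np.r_[proj(C["scene"],X)-s,proj(C["top"],X)-t]
    r=least_squares(f,[.5,0,.1]);return r.x.round(4),r.fun.round(1)
def onz(n,p,z):
    r=least_squares(lambda X:proj(C[n],np.r_[X,z])-p,[.5,0]);return r.x.round(4)
E
python3 - <<'E'
from h import *
import cv2
print("hole",onz("scene",(347,400),.121),onz("top",(296,172),.121),tri((347,400),(296,172)))
print("handle",tri((350,297),(418,239)))
print("handle ends",tri((333,281),(456,234)),tri((366,316),(382,243)))
print("near pin gripTop",tri((343,159),(641,347)),"flange",tri((343,188),(626,346)))
print("mid pin gripTop",tri((299,190),(638,278)),"flange",tri((301,214),(622,280)))
print("plate corners",[onz("top",p,.121) for p in((245,142),(338,130),(348,206),(253,217))])
print("bottle", tri((298,70),(798,325)),onz("scene",(312,170),0))
print("yellow", tri((374,205),(532,346)),tri((417,172),(563,436)))
def up(n,x0,y0,x1,y1):
    im=C[n]["pixels"];s=.7;return cv2.resize(im[int(y0*s):int(y1*s),int(x0*s):int(x1*s)],(400,400),interpolation=cv2.INTER_CUBIC)
a=np.vstack([np.hstack([up("scene",220,140,400,320)]),]) 
cv2.imwrite("pics/c1.png",np.hstack([up("scene",225,145,405,325),up("top",540,170,740,370)]))
cv2.imwrite("pics/c2.png",np.hstack([up("scene",270,270,450,450),up("top",240,90,470,320)]))
E
```

```text
hole [0.6297 0.0348] [0.6291 0.0299] (array([0.6296, 0.0314, 0.1156]), array([-1. , -0.1, -0.5,  0.7]))
handle (array([ 0.5551, -0.0961,  0.1258]), array([-1.8, -0.2, -0.8,  1.2]))
handle ends (array([ 0.5605, -0.1359,  0.1201]), array([-2.1, -0.3, -0.9,  1.4])) (array([ 0.5516, -0.0589,  0.1248]), array([-1.7, -0.1, -0.7,  1.1]))
near pin gripTop (array([ 0.4424, -0.3183,  0.1403]), array([-1.4, -0.2, -0.5,  0.8])) flange (array([ 0.4404, -0.3301,  0.0666]), array([-0.8, -0.1, -0.3,  0.5]))
mid pin gripTop (array([ 0.5145, -0.3331,  0.099 ]), array([-1. , -0.2, -0.4,  0.6])) flange (array([ 0.5163, -0.3363,  0.042 ]), array([-0.7, -0.2, -0.3,  0.4]))
plate corners [array([0.6615, 0.0834]), array([ 0.6731, -0.0144]), array([ 0.5925, -0.0243]), array([0.5821, 0.0751])]
bottle (array([ 0.4641, -0.4004,  0.2574]), array([-2.7, -0.8, -0.9,  1.2])) [ 0.4375 -0.4571]
yellow (array([ 0.446 , -0.2106,  0.1382]), array([ 1.3,  0.1,  0.5, -0.7])) (array([ 0.3543, -0.2409,  0.1326]), array([ 0.4, -0. ,  0.1, -0.2]))
```

View pics/c1.png

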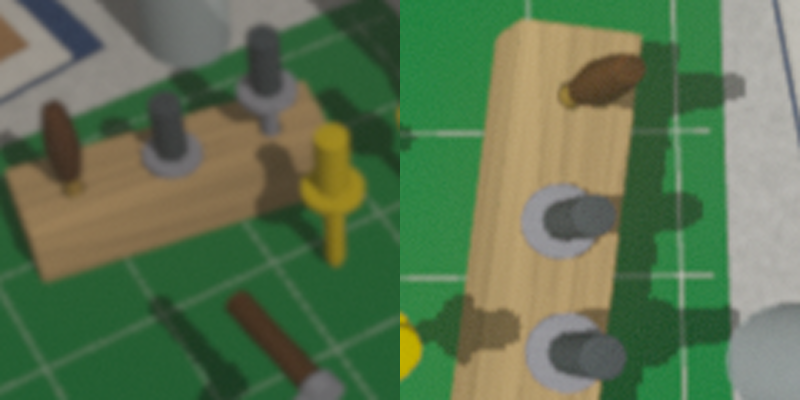

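View pics/c2.png

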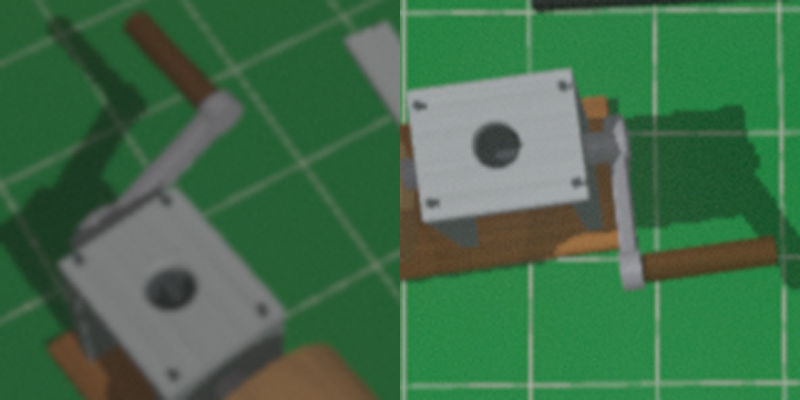

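Near pin (scene ≈(344,160), top ≈(640,347)) has shank showing under its flange, so it is the long pin. The crank is raised by about 0.46 rad. The spray bottle at (0.44,-0.45) stands in the way of a gripper aligned along y, so I'll grip the round grip along x. First I push the handle down with closed fingers.

```bash
cat >> h.py <<'E'
from scipy.spatial.transform import Rotation as Ro
YAW=.115;H=np.array([.6295,.032]);EX=np.array([np.cos(YAW),np.sin(YAW)]);EY=np.array([-EX[1],EX[0]])
def down(a):return (Ro.from_euler("z",a)*Ro.from_euler("x",np.pi)).as_rotvec()
E
python3 - <<'E'
from h import *
from workcell import bot
import cv2
for s in ((343.8,160.8),(640,347.5),.141),((344.7,186.4),(623.5,346),.091):print(onz("scene",s[0],s[2]),onz("top",s[1],s[2]))
p=bot.current_ee_pos()
bot.line_to([p[0],p[1],.40],max_speed=.3)
bot.set_gripper(0.0,10)
xy=H-.115*EY-.095*EX
for a in (YAW,YAW+np.pi):
    print(a,bot.inverse_kinematics([*xy,.2],down(a)))
a=min((YAW,YAW+np.pi),key=lambda a:(lambda q:9 if q is None else abs(q[5]))(bot.inverse_kinematics([*xy,.3],down(a))))
bot.goto([*xy,.3],down(a))
bot.line_to([*xy,.15],max_speed=.2)
for z in np.arange(.14,.0885,-.01):
    z=max(z,.089);bot.line_to([*xy,z],max_speed=.05);print(round(z,3),bot.current_contact_force().round(1) if hasattr(bot.current_contact_force(),'round') else bot.current_contact_force())
bot.line_to([*xy,.089],max_speed=.05)
print(bot.current_ee_pos(),bot.current_contact_force())
bot.line_to([*xy,.30],max_speed=.25)
g=bot.inverse_kinematics([.442,-.323,.35],down(0)),bot.inverse_kinematics([.442,-.323,.35],down(np.pi));print(g)
for n in("scene","top"):cv2.imwrite(f"pics/{n}1.png",bot.read_camera(n)["pixels"])
print(bot.current_clock())
a=cv2.imread("pics/scene1.png")[60:340,150:430];b=cv2.imread("pics/top1.png")[60:340,150:430]
cv2.imwrite("pics/c3.png",cv2.resize(np.hstack([a,b]),(800,400),interpolation=cv2.INTER_CUBIC))
E
```

```text
[ 0.4419 -0.3121] [ 0.4426 -0.3175]
[ 0.4456 -0.309 ] [ 0.442  -0.3189]
0.115 [-0.38554387  0.12112668  1.66754429  0.          1.35292168 -0.50054387]
3.2565926535897933 [-0.38554387  0.12112668  1.66754429  0.          1.35292168  2.64104878]
0.14 [0.4 0.1 0.3]
0.13 [ 0.3  0.  -0.1]
0.12 [0.7 0.4 1. ]
0.11 [0.5 0.3 0.4]
0.1 [-0.3  0.3 -0.1]
0.09 [-0.7 -0.4  0.1]
[ 0.54828749 -0.09306354  0.08892637] [ 0.47798466 -0.55739249  0.15541971]
(array([-8.51887864e-01,  3.36622868e-02,  1.46734105e+00, -4.44089210e-16,
        1.64058932e+00, -8.51887864e-01]), array([-0.85188786,  0.03366229,  1.46734105,  0.        ,  1.64058932,
        2.28970479]))
8.8083
```

View pics/c3.png

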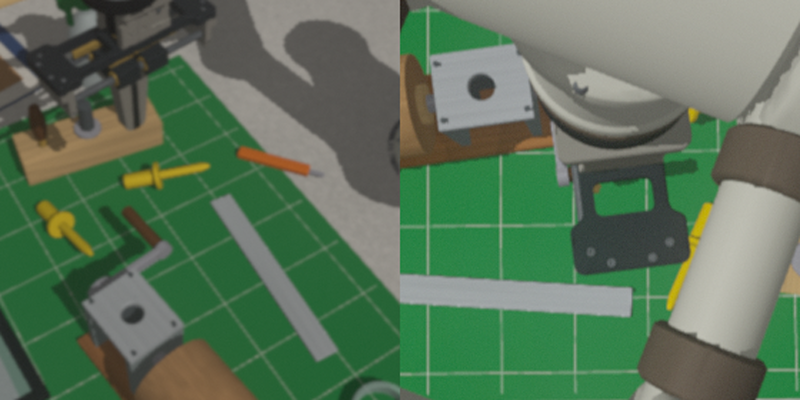

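Run:
```python
from h import *
for q in (.46,.3,.2,.1,0,-.1,-.2,-.4):
    X=np.r_[H-.115*EY-.1*np.cos(q)*EX,.08+.1*np.sin(q)];print(q,proj(C["scene"],X).round(1),(X+[0,0,.009]).round(3), "near end",proj(C["scene"],X+np.r_[.04*EY,0]).round(1))
```

```text
0.46 [350.5 298.8] [ 0.554 -0.093  0.133] near end [368.4 318.5]
0.3 [354.7 303. ] [ 0.548 -0.093  0.119] near end [372.3 322.4]
0.2 [356.5 306.1] [ 0.545 -0.093  0.109] near end [374.  325.4]
0.1 [357.7 309.7] [ 0.544 -0.094  0.099] near end [375.1 328.9]
0 [358.3 313.6] [ 0.543 -0.094  0.089] near end [375.6 332.6]
-0.1 [358.4 317.7] [ 0.544 -0.094  0.079] near end [375.5 336.7]
-0.2 [357.9 322.1] [ 0.545 -0.093  0.069] near end [374.8 341.1]
-0.4 [355.2 331.6] [ 0.551 -0.093  0.05 ] near end [371.8 350.4]
```

Crank handle now appears at scene (361,314) (800-px scale), which matches q≈0 (predicted 358,314). The yellow decoys have toppled by themselves and lie clear of the work. Next, grasp the pin.

Run:
```python
from h import *
from workcell import bot
import cv2
P=[.4425,-.315]
bot.goto([*P,.35],down(0))
bot.set_gripper(.55,40)
bot.line_to([*P,.17],max_speed=.2)
bot.line_to([*P,.100],max_speed=.08)
print(bot.current_contact_force())
bot.set_gripper(0,40);print("open",bot.current_opening()*92,bot.current_contact_force())
bot.line_to([*P,.175],max_speed=.08);print(bot.current_contact_force())
bot.line_to([*P,.30],max_speed=.2)
print("open",bot.current_opening()*92,bot.current_contact_force(),bot.current_clock())
for n in("scene","top"):cv2.imwrite(f"pics/{n}2.png",bot.read_camera(n)["pixels"])
a=cv2.imread("pics/scene2.png");b=cv2.imread("pics/top2.png")
cv2.imwrite("pics/c4.png",cv2.resize(np.hstack([a[0:300,100:400],b[60:360,260:560]]),(800,400),interpolation=cv2.INTER_CUBIC))
```

```text
[-0.24825272 -0.42630754  0.31339199]
open 23.208788086805328 [0.00707512 0.00502694 1.42783795]
[-0.01866812 -0.07419538 -1.42479322]
open 23.302356624628413 [-0.63195429  0.31422612 -2.44029211] 15.1167
```

View pics/c4.png

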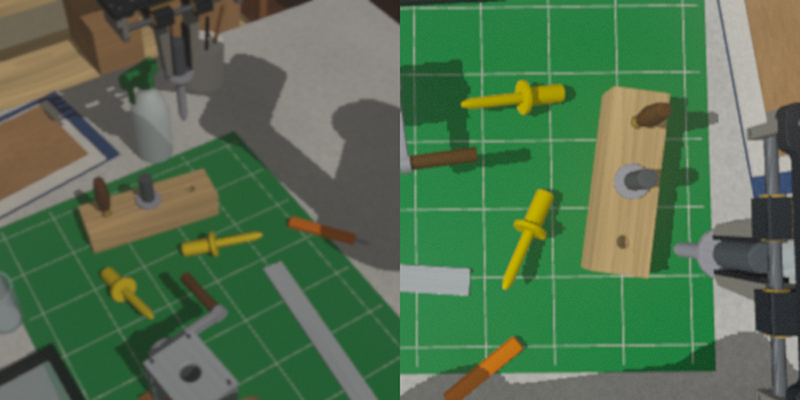

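Run:
```python
from h import *
from workcell import bot
import cv2
bot.goto([*H,.30],down(0))
bot.line_to([*H,.237],max_speed=.15)
bot.hold(.3)
print(bot.current_ee_pos(),bot.current_clock())
for n in("scene","top"):cv2.imwrite(f"pics/{n}3.png",bot.read_camera(n)["pixels"])
a=cv2.imread("pics/scene3.png");b=cv2.imread("pics/top3.png")
# scene crop 600x600 px: 140x140 ; top: small
ax,ay=170,170
cv2.imwrite("pics/c5.png",np.hstack([cv2.resize(a[ay:ay+150,ax:ax+125],(500,600),interpolation=cv2.INTER_CUBIC),cv2.resize(b[40:240,120:220],(300,600),interpolation=cv2.INTER_CUBIC)]))
for z in (.142,.222): print(z,(proj(C["scene"],np.r_[H,z])*.7-[ax,ay])*4)
print((proj(C["scene"],np.r_[H,.121])*.7-[ax,ay])*4)
```

```text
[0.63002177 0.03194594 0.23812238] 17.55
0.142 [285.8286527  412.16366504]
0.222 [273.01331032 316.07912367]
[288.85951684 434.8879265 ]
```

View pics/c5.png

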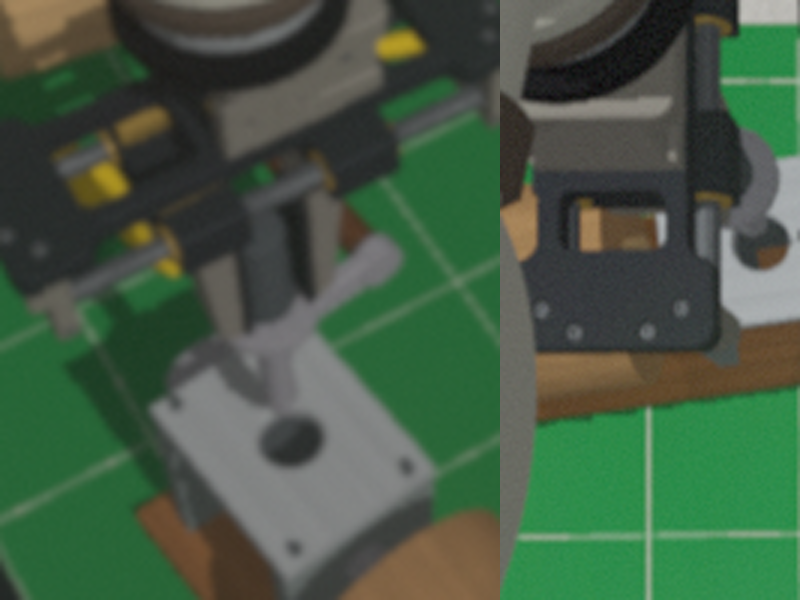

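Run:
```python
from h import *
import cv2
T=np.array([.630,.032])
sz=np.array([170,170]);
f=lambda p:(np.array(p)/4+[170,170])/.7
g=lambda p:((np.array(p)-[500,0])/3+[120,40])/.7
for zt in(.140,.145):
  print(zt,"scene tip",onz("scene",f((283,404)),zt),"hole",onz("scene",f((292,440)),.121)," top tip",onz("top",g((747,229)),zt),"hole",onz("top",g((761,243)),.121))
a=cv2.imread("pics/scene3.png")[215:295,215:275];b=cv2.imread("pics/top3.png")[70:150,180:240]
cv2.imwrite("pics/c6.png",np.hstack([cv2.resize(i,(400,533),interpolation=cv2.INTER_CUBIC) for i in (a,b)]))
```

```text
0.14 scene tip [0.6282 0.0269] hole [0.6295 0.0349]  top tip [0.6304 0.0336] hole [0.6282 0.0302]
0.145 scene tip [0.6292 0.0294] hole [0.6295 0.0349]  top tip [0.6291 0.0326] hole [0.6282 0.0302]
```

View pics/c6.png

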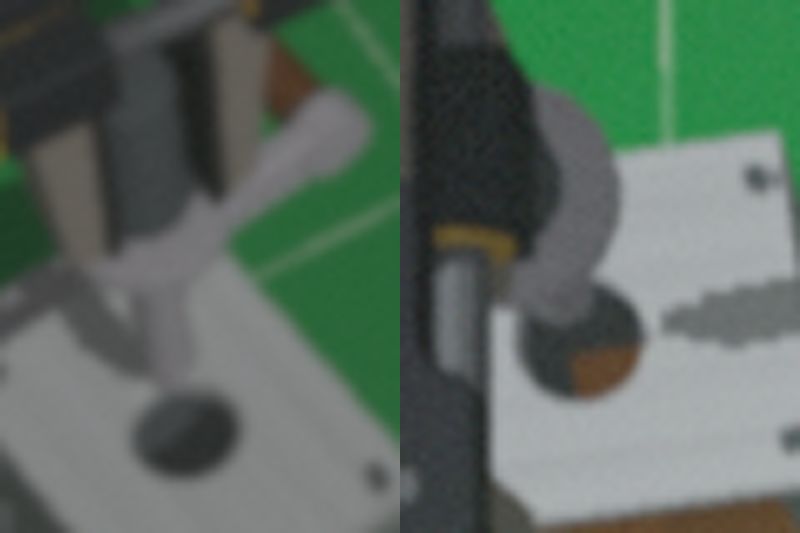

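Both views put the tip at roughly the hole centre (scene says ~-4 mm in y, top says ~+3 mm; they cancel within tolerance). I'll insert under force watch.

Run:
```python
from h import *
from workcell import bot
import cv2
f0=np.array(bot.current_contact_force());p=np.array(bot.current_ee_pos());xy=H+[0,.0005]
z=.237;ok=True
while z>.1375:
    z=max(z-.008,.137)
    bot.line_to([*xy,z],max_speed=.06)
    f=np.array(bot.current_contact_force())-f0
    if abs(f).max()>3: print(round(z,3),f.round(1),np.round(bot.current_ee_pos(),4))
    if abs(f).max()>20: ok=False;break
print(ok,bot.current_ee_pos(),f.round(1),bot.current_opening()*92,bot.current_clock())
for n in("scene",):cv2.imwrite(f"pics/{n}4.png",bot.read_camera(n)["pixels"])
```

```text
True [0.62959713 0.03246885 0.13706956] [0.5 0.3 0.6] 23.238105399650525 21.3
```

Run:
```python
from h import *
from workcell import bot
import cv2
xy=H+[0,.0005]
bot.line_to([*xy,.136],max_speed=.02)
print(bot.current_contact_force())
bot.set_gripper(.6,10);bot.hold(.3)
bot.line_to([*xy,.20],max_speed=.1)
bot.line_to([*xy,.33],max_speed=.25)
bot.goto([.40,-.18,.40],down(-.4))
bot.hold(.3)
print(bot.current_contact_force(),bot.current_clock())
a,b=[bot.read_camera(n)["pixels"] for n in("scene","top")]
cv2.imwrite("pics/c7.png",np.hstack([cv2.resize(i,(400,400),interpolation=cv2.INTER_CUBIC) for i in (a[170:330,170:330],b[60:220,140:300])]))
```

```text
[-2.06626063  0.58443223  4.81508459]
[-0.80192682 -0.08089578  0.09911589] 25.5
```

View pics/c7.png

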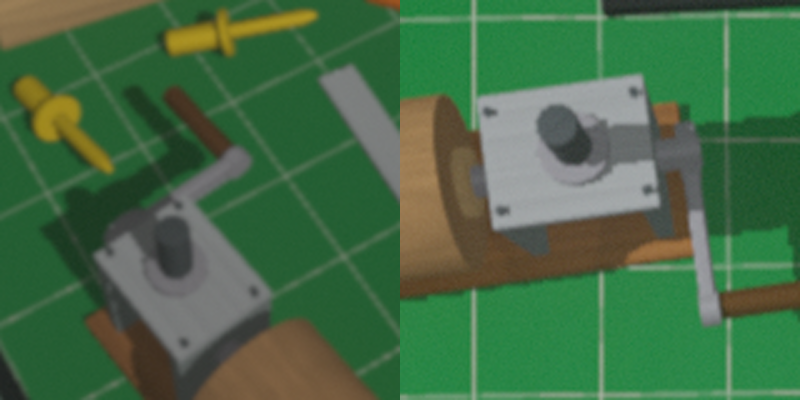

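Run:
```python
from h import *
from workcell import bot
s=lambda z:(proj(C["scene"],np.r_[H,z])*.7-[170,170])*2.5
t=lambda z:(proj(C["top"],np.r_[H,z])*.7-[140,60])*2.5+[400,0]
for z in(.127,.177):print(z,s(z).round(),t(z).round())
fs=lambda p:(np.array(p)/2.5+[170,170])/.7
ft=lambda p:((np.array(p)-[400,0])/2.5+[140,60])/.7
print(tri(fs((173,227)),ft((557,127))),tri(fs((174,270)),ft((574,154))))
```

```text
0.127 [180. 268.] [563. 148.]
0.177 [175. 233.] [546. 125.]
(array([0.6287, 0.0263, 0.1751]), array([-0.3, -0. , -0.2,  0.2])) (array([0.63  , 0.0266, 0.1148]), array([ 1.6,  0.2,  0.8, -1.2]))
```

```bash
python3 -c "
from workcell import bot
bot.job_done();print(bot.current_clock())"
```

```text
the job is handed in; nothing more can be done
the job is handed in; nothing more can be done
```

The shaft is locked and the job is handed in: the long pin is through the plate and shaft, released, with the gripper clear. The last clock reading before hand-in was 25.5 s of the 58 s allowed. No verdict was reported.

**Crank:** I pushed the handle down from above with closed fingers instead of pinching it. The handle in the scene image then matched level to about 0.05 rad.

**Pin grasp:** I gripped the long pin along x, not along y as suggested, because the spray bottle left too little room for the gripper's body.

**Insertion:** No contact force above 3 N showed on the way in. A light press of about 5 N at the end showed the flange seating on the plate.

**Last checks:**
- **Height:** the grip top triangulated to z = 0.175 m, against 0.177 m expected for a seated pin.
- **Tilt:** the grip top and the flange lie within about 1.5 mm of each other sideways, so the pin is upright.
- **Sideways:** the images put the pin about 6 mm from the hole centre in y, inside the 15 mm limit.
- **Arm:** it stood clear at z = 0.40 m, with only sensor noise on the force reading.

**What disagreed:**
- The two cameras differed by 5–7 mm in y before insertion, so I aimed at the mean.
- The flange height triangulated to 0.115 m instead of about 0.127 m. I put this down to a poor pixel pick, since the grip-top height and the contact force both agree that the pin is seated.
- Both yellow look-alike pins fell over on the mat early in the run. I did not see the arm touch them, and they are still on the table.

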